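# Lock the pad carrier under its hasp

## Task

Lock the pad carrier into its holding fixture: swing the hinged hasp all the way down over the staple, then roll the locking pin over in its V-block until its handle stands straight up, and finally push the pin through the staple's loop, over the hasp, until its collar is fully home against the edge of the hasp, handle still up. Let go of it and leave the canister, sleeve, piston cup and bolt undisturbed.

Things in the scene. Friction and masses are not known exactly. Their poses are not given: they have to be found in the camera images.
- fixture: Fixture holding a cast iron pad carrier, fixed to the bench. Base plate 120 (x) by 230 (y, -110 to +120) by 15 mm. Origin: underside of the base. x: direction in which the pin is pushed; y: from staple to hinge. Pad carrier at y +12 to +62, |x| under 56, up to 55 mm high; hinge cheeks at y = 87, |x| under 31, up to 59 mm high.
- hasp (a joint): Hinge of the hasp, rad: 0 = fully down (its stop), 1.57 = upright, at most 1.9. Stiff, stays where left; moving it takes up to 0.6 N m (4 N near its free end). Flat aluminium strap 44 mm wide, 6 thick, reaching 180 mm from the hinge line; opening (20 mm wide) for the staple from 88 to 142 mm from the hinge, solid tab from there on.
- hinge_axis (a point): Middle of the hasp's hinge line, at (0, 85, 48) mm in the fixture's frame; the line runs along the fixture's x. The strap's mid-plane passes through it: at joint value a the strap points along (0, -cos a, sin a) in the fixture's frame. Down, it lies along the fixture's -y, upper face 51 mm above the bench.
- hasp_end (a point): Middle of the end edge of the hasp's free tab, on the face that is the upper one when the hasp is down; 180 mm from the hinge line.
- staple_mid (a point): At (0, -30, 57.5) mm in the fixture's frame: middle of the loop (of the part above the closed hasp) when the staple is mid-travel. The staple floats along the fixture's y, up to 11 mm either way, stays where left, resists with 4 N; its actual place is not reported: find it by touch or sight.
- vblock: Dark steel V-block fixed to the bench, 65 (x) by 44 (y) by 43 mm high; origin at the middle of its underside. The groove (90 degrees) runs along x. The pin's round shank lies in it, axis 45 mm above the bench, pin pointing along the block's +x.
- pin: Locking pin, 141 mm long, about 280 g. Origin on its axis under the middle of the handle; x to the tip, z up the handle. Round shank 18 mm thick from x = -55 to 20; collar 28 mm across from 20 to 26; tongue from 26 to 86. Starts in the V-block rolled 0.75 rad, handle leaning to the block's -y side; friction holds it at any roll.
- pin_collar (a point): On the pin's axis in the front face of the collar, 26 mm ahead of the pin's origin. Fully home, this face touches the hasp's edge, 22 mm before staple_mid in the fixture's x.
- pin_tip (a point): The pin's nose, 86 mm ahead of its origin. The tongue is 10 mm thick in the pin's z and 15 mm wide in its y, with half-round edges (radius 5) and a blunt nose (chamfer 1.5): it enters the loop only with its flats level. When home and released the pin may droop by up to 0.12 rad at the handle end.
- canister: Bystander: clear plastic screw-top canister with white lid, 72 mm across, 112 mm high, origin under its middle.
- sleeve: Bystander: bronze guide sleeve standing on end, 38 mm across, 65 mm high, origin under its middle.
- piston_cup: Bystander: black nylon piston cup, open upward, 60 mm across, 55 mm high, origin under its middle.
- bolt: Bystander: steel caliper bolt lying down, 22 mm high, 90 mm long; origin under its head, x along the shank.
- staple_top (a point): Top of the staple's crossbar, mid-travel: 12.5 mm above staple_mid, 70 mm above the bench. Upright steel loop, 16 mm long in the fixture's x; legs 5 mm thick, 18 mm apart in y (28 over all); crossbar 6 mm thick. Above the closed hasp the loop is 13 mm high and 18 mm wide.
- pin_handle (a point): Middle of the top of the pin's handle, 65 mm from the axis. The handle is an upright black flat paddle on the shank, 26 mm along the pin's x and 10 mm thick in its y.
Not all that is in view belongs to the job. Of the things shaped like the pin, the bare steel one is meant. What is shaped like the vblock but purple is not meant.

How it is judged (in metres and radians):
On the way, in this order (a step that is already met when the one before it is completed fails the run):
1. the hasp is fully down over the staple, the pin still in its V-block (value of joint hasp below 0.03 rad and distance between pin and vblock below 0.075 m), for 0.2 s.
2. the pin is rolled handle-up while its shank lies in the V-block (angle between pin's own z axis and vertical below 0.2 rad and z of pin in the frame of vblock below 0.05 m and y of pin in the frame of vblock between -0.006 and 0.006 m), for 0.2 s.
At the end, for the whole second after the job is handed in: Hasp down (under 0.03 rad); pin through the loop over the hasp, collar within 4 mm of the hasp's edge, tip out between the legs below the crossbar, axis within 0.25 rad of the fixture's x, handle within 0.35 rad of upright, at rest, released (value of joint hasp below 0.03 rad and x of pin_collar in the frame of fixture between -0.026 and -0.019 m and x of pin_tip in the frame of fixture above 0.033 m and y of pin_tip in the frame of fixture between -0.047 and -0.013 m and z of pin_tip in the frame of fixture below 0.068 m and z of pin_collar in the frame of fixture below 0.062 m and angle between pin's own z axis and vertical below 0.35 rad and angle between the x axis of pin and the x axis of fixture, either way round below 0.25 rad and linear speed of pin below 0.02 m/s); the robot touches nothing.
It fails at once if a bystander is moved more than 20 mm or knocked over (distance of any of canister, sleeve, piston_cup, bolt from where it was at the start of the episode above 0.02 m).
It also fails if it takes over 72 s, if anything falls off the work surface, if the arm or the gripper's body presses on something with over 40 N, if the wrist force passes 120 N, or if a joint passes its speed limit or range.

## Robot

A 7-joint arm with a two-finger parallel gripper is mounted at the origin on the work surface. World frame = base frame: x ahead of the robot, y to its left, z up, the work surface at z = 0. Lengths are in mm, angles in rad, forces in N, time in s.
With the tool pointing down it reaches from about 400 to 750 mm from the base axis. Payload 19.5 kg.
Tool frame: the origin (TCP) lies midway between the tips of the shut fingers; the grasp point (between the pads) lies 19 mm behind it; z points along the fingers, x is the direction in which the jaws open and shut, and the axes are right-handed (so a half turn about z gives the same grasp; the last joint's range is limited). The gripper opens to 85 mm and grips with 20 to 120 N. Pads are 22 mm wide; open, the fingers measure 114 mm over their backs; the gripper's body (76 mm by 85 mm) begins 54 mm behind the grasp point. The pads swing forward as they close: fully open they stand 13 mm farther back than shut.
Start: joints at [1.11, 0.707, -0.028, 1.485, 0.022, 0.951, -0.075], TCP at [233.822, -525.283, 231.268] pointing down, gripper open.
Joint ranges: [-2.71, 2.71], [-0.32, 2.16], [-1.57, 1.52], [0, 2.45], [-1.46, 4.6], [0, 2.02], [-2.83, 2.83]. Speed limits (rad/s): [1.89, 1.89, 2.57, 2.57, 3.01, 3.01, 3.01].

## Interface

Orientations are given as a rotation vector (axis times angle).
In Python, from cell import r gives the robot as it stands.
- The arm moves only by the tool carry_out, never from a script. Its argument "series" is a list of rows, each a list of 7 numbers: the shift along the tool's x, y, z in mm, then the turn, a rotation vector about the tool's x, y, z in rad, then the finger opening in mm, from 0 to 85.4. A call has 1 to 10 rows; each row is the pose to reach, as a shift and turn from the pose commanded when the call began, along the tool's axes at that moment; what a row does not reach only later rows make up. A row lasts 1/8 s, in which the tool goes at most 62.5 mm and 10.7 degrees, less where a joint would pass 70% of its speed; a pose out of reach is approached as far as the arm can. A call with a gripper value outside its range is refused whole. The fingers move at their own pace and stop on an object; the grip force is fixed at half the most. Time passes only in rows, so rows that repeat a pose let the fingers close. It gives the time, the measured TCP pose, the force and the opening at its end, in the units of the state.
- r.read_state(): the state, without advancing time (a new reading comes with each control period).
- r.snapshot(name): name is "side" or "top" or "wrist"; returns the picture (384x512x3 uint8, red, green, blue); there is no depth.
- r.camera_params(name): a dict with "vertical_fov" (degrees; the focal length in pixels is half the picture's height over the tangent of half this angle, whatever the lens; pixels are square), "cx", "cy" (the principal point, pixels), "k1" (the pictures are not rectified: a ray, as slopes to the right and down, at radius r is drawn at 1 + k1 r^2 times it, then the intrinsics apply), "rvec" (rotation vector, rad) and "tvec" (3), from world to camera coordinates, as OpenCV has them. Camera axes: x right, y down, z forward; pixel columns grow to the right and rows downward; lengths in mm; the calibration is good to about 2 mm. A picture is of the moment at which its call begins: read the wrist's pose just before it. camera_params takes no time and is no camera call; for the wrist camera it gives the pose at the moment of the call.
- r.job_done(): hands the job in, once; it reports no verdict.
The state is a dict: "time_s": time; "joint_positions": joint angles; "dq": joint speeds; "tau": joint torques, N m; "ee_pos": TCP position; "tcp_rot": TCP orientation; "ft_force": force on the tool from outside, world axes, zero at the start; "wrist_torque": the same for the moment, N m; "width": opening from 0.0 (shut) to 1.0 (fully open).
Only numpy, scipy, OpenCV 4.12 (cv2) and the standard library are available. Lean on these libraries where they do the work, as an engineer would, in place of code of your own. Each camera call takes 0.05 s, during which the arm holds its last target.

## Working session

There is one attempt and no reset: what is moved stays moved. The work goes in short steps, Python scripts to look and compute and a tool call to move; the robot and the scene stay as the last step left them, time stands still between calls to the robot, and variables do not carry over. Pictures are saved under pics/ and viewed, and the job is handed in when it is done.

Besides the shell and the picture viewer there is one more tool, called after "Emit:" as a command line: name --pt "numbers of a row" for each row, then --argument value for the rest. carry_out: Moves the arm, as the interface text tells. Its arguments: {"type":"object","properties":{"series":{"type":"array","items":{"type":"array","items":{"type":"number"}}}},"required":["series"]}

```bash
mkdir -p pics; ls; python3 - <<'E'
from cell import r
import cv2
print(r.read_state())
for n in ["side","top","wrist"]:
    print(n,r.camera_params(n))
    im=r.snapshot(n); cv2.imwrite(f"pics/{n}0.png",im[:,:,::-1])
E
```

```text
pics
{'time_s': 0.0, 'joint_positions': array([ 1.11029776,  0.70708019, -0.02762354,  1.48499576,  0.02202229,
        0.95087922, -0.07548263]), 'dq': array([-3.73123282e-04,  1.09461336e-05, -1.27925423e-03, -3.95582401e-04,
       -1.64543187e-03,  2.94450268e-04,  2.03905083e-04]), 'tau': array([ 1.56253013e-04, -8.83224821e+01,  1.23483874e+00, -2.36167181e+01,
        1.69083942e-02,  6.59166748e-03,  4.14248211e-05]), 'ee_pos': array([ 233.72458829, -525.07493046,  230.84126639]), 'tcp_rot': array([-2.63427209e+00,  1.71080074e+00,  1.43420801e-03]), 'ft_force': array([0.15002189, 0.09206117, 0.20493595]), 'wrist_torque': array([ 0.02680624,  0.00356913, -0.02272911]), 'width': 1.0041602085973946}
side {'vertical_fov': 55.45435260418255, 'cx': 251.08765179579314, 'cy': 185.66732854592132, 'k1': 0.026390121863740908, 'rvec': array([ 0.47533838, -2.53601645,  1.47601732]), 'tvec': array([546.86192157, 165.97762832, 715.27933448])}
top {'vertical_fov': 53.91088797313491, 'cx': 248.34096321030177, 'cy': 190.7673701462604, 'k1': -0.07033233275295002, 'rvec': array([ 2.00901064, -2.2039167 ,  0.24412787]), 'tvec': array([ 78.42864434, 568.69519597, 964.60821352])}
wrist {'vertical_fov': 58.47831530255835, 'cx': 259.90787631872195, 'cy': 196.565683530096, 'k1': -0.09420369391585096, 'rvec': array([-2.44463862,  1.58648222,  0.21400725]), 'tvec': array([-574.472794  ,  -35.27373136,  379.116093  ])}
```

View pics/side0.png

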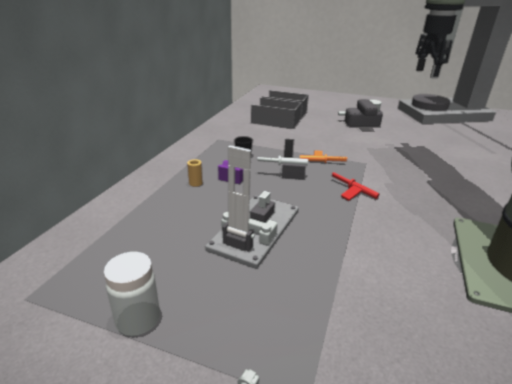

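View pics/top0.png

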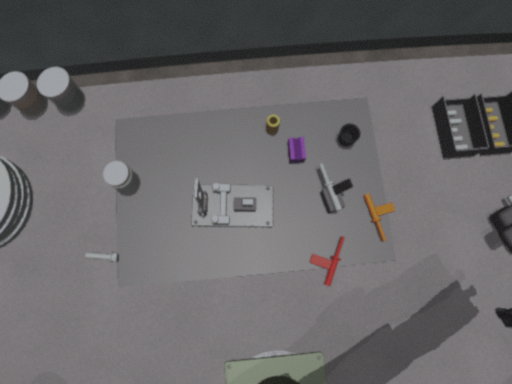

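View pics/wrist0.png

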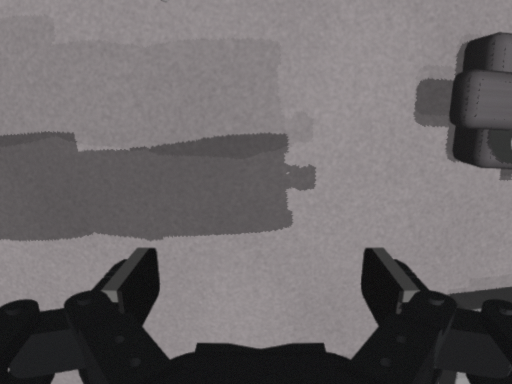

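The side view shows the upright hasp at about (238,190) on the fixture and the bare steel pin at about (285,160). In the top view the fixture is at about (232,205), the V-block and pin at about (332,190), and the canister, sleeve, cup and bolt at (118,175), (273,124), (348,134) and (102,257).

```bash
cat > h.py <<'E'
import numpy as np, cv2
from scipy.spatial.transform import Rotation as R
def ray(p,uv):
    f=192/np.tan(np.radians(p['vertical_fov']/2))
    d=(np.array(uv,float)-[p['cx'],p['cy']])/f
    u=d.copy()
    for _ in range(30): u=d/(1+p['k1']*(u@u))
    Rm=R.from_rotvec(p['rvec']).as_matrix()
    C=-Rm.T@p['tvec']; v=Rm.T@np.array([u[0],u[1],1]); return C,v/np.linalg.norm(v)
def onz(p,uv,z):
    C,v=ray(p,uv); return C+v*(z-C[2])/v[2]
def tri(*pu):
    A=0;b=0
    for p,uv in pu:
        C,v=ray(p,uv); M=np.eye(3)-np.outer(v,v); A=A+M;b=b+M@C
    X=np.linalg.solve(A,b)
    res=[np.linalg.norm((np.eye(3)-np.outer(v,v))@(X-C)) for C,v in [ray(*q) for q in pu]]
    return X,res
def proj(p,X):
    f=192/np.tan(np.radians(p['vertical_fov']/2))
    c=R.from_rotvec(p['rvec']).as_matrix()@np.array(X,float)+p['tvec']
    u=c[:2]/c[2]; u=u*(1+p['k1']*(u@u)); return u*f+[p['cx'],p['cy']]
def tool(s,target_pos=None,target_rot=None):
    Rt=R.from_rotvec(s['tcp_rot'])
    return Rt.inv().apply(np.array(target_pos)-s['ee_pos']), (Rt.inv()*target_rot).as_rotvec() if target_rot is not None else None
E
python3 - <<'E'
import cv2
im=cv2.imread('pics/top0.png')
c=im[90:300,90:400]
cv2.imwrite('pics/top0z.png',cv2.resize(im[120:260,180:360],None,fx=4.4,fy=4.2,interpolation=cv2.INTER_CUBIC))
im=cv2.imread('pics/side0.png')
cv2.imwrite('pics/side0z.png',cv2.resize(im[125:265,190:390],None,fx=4,fy=4,interpolation=cv2.INTER_CUBIC))
from h import *
from cell import r
p=r.camera_params('top')
for n,uv,z in [('can',(118,175),100),('sleeve',(273,124),60),('cup',(348,134),50),('bolt',(102,257),10),('fix',(232,206),15),('vb',(332,195),43),('fixcorners',(192,184),15),('',(272,185),15),('',(273,227),15),('',(191,227),15)]:
    print(n,onz(p,uv,z).round())
E
```

```text
can [640. 369. 100.]
sleeve [762. -62.  60.]
cup [ 717. -275.   50.]
bolt [434. 449.  10.]
fix [545.  75.  15.]
vb [ 545. -205.   43.]
fixcorners [619. 184.  15.]
 [595. -44.  15.]
 [475. -34.  15.]
 [496. 194.  15.]
```

View pics/top0z.png

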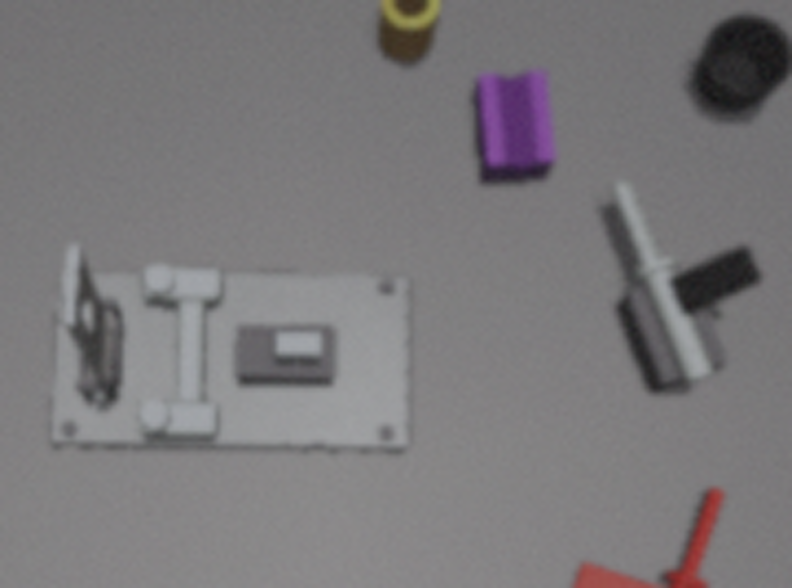

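View pics/side0z.png

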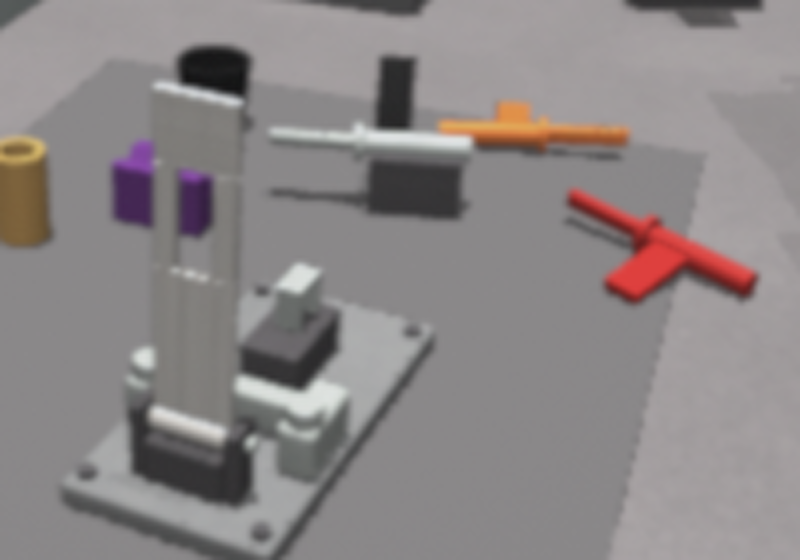

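```bash
python3 - <<'E'
from h import *
from cell import r
T=r.camera_params('top');S=r.camera_params('side')
t=lambda u,v:(180+(u+.5)/4.4-.5,120+(v+.5)/4.2-.5); s=lambda u,v:(190+(u+.5)/4-.5,125+(v+.5)/4-.5)
for n,a,b in [('tip',(624,188),(272,133)),('rear',(702,372),(470,147)),('collar',(657,266),(362,140)),('handletop',(752,262),(397,60)),('haspA',(72,248),(242,102)),('haspB',(68,320),(154,86))]:
    X,e=tri((T,t(*a)),(S,s(*b))); print(n,X.round(1),np.round(e,1))
for n,a in [('c1',(54,275)),('c2',(408,275)),('c3',(410,445)),('c4',(52,445))]: print(n,onz(T,t(*a),15).round(1))
for n,a in [('c1',(434,338)),('c2',(258,565)),('c3',(64,488))]: print(n,onz(S,s(*a),15).round(1))
E
```

```text
tip [ 635.5 -187.1   45.5] [1.1 1.1]
rear [ 503.3 -219.5   45.2] [2.1 2.1]
collar [ 576.7 -201.2   45.4] [2.3 2.3]
handletop [ 565.8 -248.9   89. ] [0.6 0.6]
haspA [556.6 141.2 226.6] [19.6 19.6]
haspB [553.5 156.3 229.1] [18. 18.]
c1 [615.9 184.3  15. ]
c2 [594.5 -45.3  15. ]
c3 [478.6 -34.3  15. ]
c4 [499.5 192.6  15. ]
c1 [473.1 -19.   15. ]
c2 [502.  202.9  15. ]
c3 [613.2 185.9  15. ]
```

```bash
python3 - <<'E'
from h import *
from cell import r
T=r.camera_params('top');S=r.camera_params('side')
t=lambda u,v:(180+(u+.5)/4.4-.5,120+(v+.5)/4.2-.5); s=lambda u,v:(190+(u+.5)/4-.5,125+(v+.5)/4-.5)
for n,a,b in [('haspA',(72,248),(154,86)),('haspB',(68,320),(242,102))]:
    X,e=tri((T,t(*a)),(S,s(*b))); print(n,X.round(1),np.round(e,1))
st=r.read_state()
# above-behind hasp: tool down, jaw x along fixture -y
yd=np.array([.0926,.9957]); 
O=np.array([546.7,69.8])
xt=-np.array([*yd,0]); zt=np.array([0,0,-1.]); yt=np.cross(zt,xt)
Rg=R.from_matrix(np.c_[xt,yt,zt])
for P in [(0,150,290),(0,150,213)]:
    X=O+P[1]*yd
    print(X, tool(st,[*X,P[2]],Rg))
E
```

```text
haspA [576.8 146.2 226. ] [0.3 0.3]
haspB [534.7 150.1 227.6] [1.5 1.5]
[560.59  219.155] (array([-547.1031195 , -601.24729016,  -58.61546334]), array([2.62379804e-04, 8.54868798e-04, 5.11501895e-01]))
[560.59  219.155] (array([-547.03507232, -601.25015296,   18.38450654]), array([2.62379804e-04, 8.54868798e-04, 5.11501895e-01]))
```

Emit:
carry_out --pt "0 0 -50 0 0 0 0" --pt "-20 -40 -100 0 0 0.05 0" --pt "-45 -85 -100 0 0 0.1 0" --pt "-70 -130 -100 0 0 0.15 0" --pt "-95 -175 -100 0 0 0.2 0" --pt "-120 -220 -100 0 0 0.25 0" --pt "-145 -265 -100 0 0 0.3 0" --pt "-170 -310 -100 0 0 0.35 0" --pt "-197 -358 -100 0 0 0.45 0" --pt "-245 -390 -100 0 0 0.51 0"

```text
time_s: 1.4
ee_pos: [491.5, -141.3, 330.6]
tcp_rot: [2.115, -2.323, -0.001]
ft_force: [0.8, 0.7, -0.4]
width: 0.0
```

```bash
cat > goto.py <<'E'
import sys
from h import *
from cell import r
# args: fixture x,y,z ; rot: jaw along fixture -y tool down
st=r.read_state()
yd=np.array([.0926,.9957]);xd=np.array([.9957,-.0926]);O=np.array([546.7,69.8])
xt=-np.array([*yd,0]); zt=np.array([0,0,-1.]); yt=np.cross(zt,xt)
Rg=R.from_matrix(np.c_[xt,yt,zt])
print(st['time_s'],st['ee_pos'].round(1),st['ft_force'].round(1),st['width'],st['joint_positions'].round(2))
e=st['ee_pos']; d=e[:2]-O; print('fixture',d@xd,d@yd,e[2])
a=list(map(float,sys.argv[1:]))
for i in range(0,len(a),3):
    X=O+a[i]*xd+a[i+1]*yd
    q=tool(st,[*X,a[i+2]],Rg); print(q[0].round(1),q[1].round(3))
E
python3 goto.py 0 150 330 0 150 213
```

```text
1.4 [ 491.5 -141.3  330.6] [ 0.8  0.7 -0.4] 0.00031695836045716504 [ 0.15  0.51  0.12  1.53 -0.07  1.11 -1.38]
fixture -35.38133607119111 -215.2791254965106 330.6490384899314
[-365.3  -35.     0.6] [ 0.001  0.    -0.001]
[-365.3  -35.   117.6] [ 0.001  0.    -0.001]
```

Emit:
carry_out --pt "-55 -5 0 0 0 0 0" --pt "-110 -10 0 0 0 0 0" --pt "-165 -15 0 0 0 0 0" --pt "-220 -20 0 0 0 0 0" --pt "-275 -26 0 0 0 0 0" --pt "-325 -31 0 0 0 0 0" --pt "-365 -35 0 0 0 0 0" --pt "-365 -35 50 0 0 0 0" --pt "-365 -35 100 0 0 0 0" --pt "-365 -35 117 0 0 0 0"

```text
time_s: 2.65
ee_pos: [557.5, 217.1, 211.5]
tcp_rot: [2.116, -2.318, -0.002]
ft_force: [0.6, 0.5, 0.4]
width: -0.003
```

```bash
python3 goto.py; python3 - <<'E'
from cell import r
import cv2
im=r.snapshot('side')[:,:,::-1]
cv2.imwrite('pics/side1.png',cv2.resize(im[60:265,150:390],None,fx=3,fy=2.9,interpolation=cv2.INTER_CUBIC))
E
cat > arc.py <<'E'
import numpy as np
# contact corner offset c behind hasp; hasp face: hinge(85,48)+rho*(-cos a,sin a)+3*(sin a,cos a)
E
```

```text
2.65 [557.5 217.1 211.5] [0.6 0.5 0.4] -0.0033435605015861808 [-0.48  0.77  0.11  1.42 -0.09  0.96 -2.01]
fixture -2.875392791394072 147.67843929189644 211.50401133908318
```

View pics/side1.png

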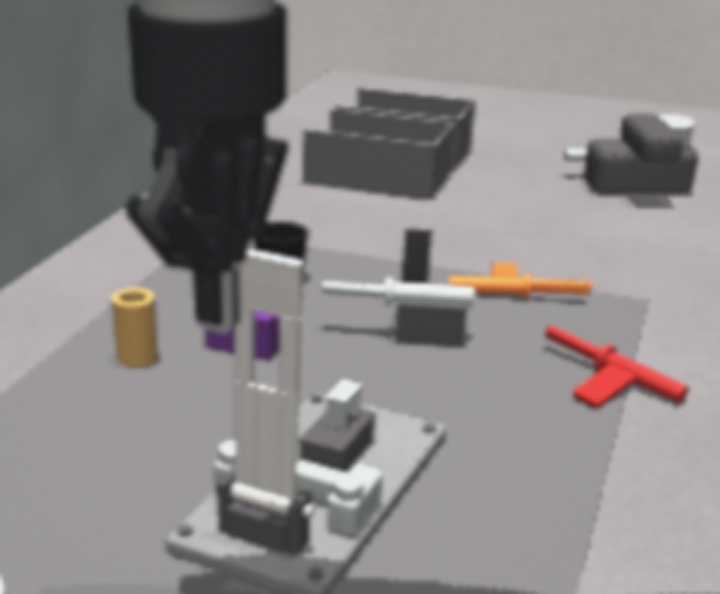

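```bash
python3 - <<'E'
from h import *
from cell import r
for n in ['side','top']:
    S=r.camera_params(n); print(n,ray(S,(256,192)), proj(S,[557.5,217.1,211.5]),proj(S,[554.6,154.5,48]),proj(S,[554.6,154.5,227]))
cv2.imwrite('pics/top1.png',r.snapshot('top')[:,:,::-1])
im=r.snapshot('side')[:,:,::-1]
cv2.imwrite('pics/side2.png',im)
E
```

```text
side (array([326.93671557, 700.02156893, 491.23644791]), array([ 0.28533247, -0.81092506, -0.51086781])) [221.72113756 172.11825696] [238.24187145 231.25692584] [237.90745269 149.35521987]
top (array([ 348.80991263,   45.68647022, 1065.96373064]), array([ 0.21352775, -0.03945418, -0.97613998])) [167.002084   190.88274986] [202.25300958 202.8993988 ] [192.87563214 188.15894617]
```

View pics/top1.png

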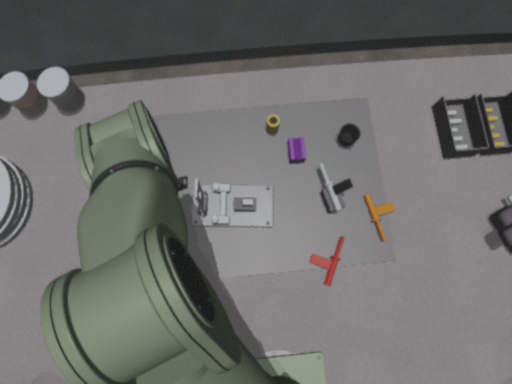

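View pics/side2.png

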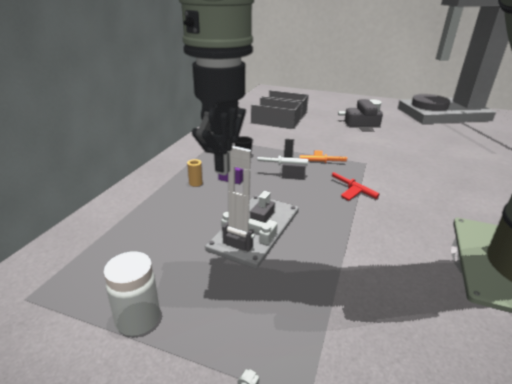

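```bash
python3 - <<'E'
import numpy as np
y0,z0=147.7,211.5
for i,a in enumerate(np.linspace(1.57,0,15)):
    rho=165+13*(1-a/1.57)
    y=85-rho*np.cos(a)+3*np.sin(a)+15; z=48+rho*np.sin(a)+3*np.cos(a)
    print(round(a,2),round(y0-y),round(z0-z))
E
```

```text
1.57 45 -2
1.46 63 -2
1.35 82 0
1.23 100 4
1.12 118 10
1.01 135 18
0.9 152 28
0.78 167 40
0.67 181 54
0.56 193 69
0.45 203 85
0.34 212 103
0.22 219 121
0.11 223 141
0.0 226 160
```

Emit:
carry_out --pt "25 -3 -2 0 0 0 0" --pt "45 -3 -2 0 0 0 0" --pt "63 -3 -2 0 0 0 0" --pt "82 -3 0 0 0 0 0" --pt "100 -3 4 0 0 0 0" --pt "118 -3 10 0 0 0 0" --pt "135 -3 18 0 0 0 0" --pt "152 -3 28 0 0 0 0" --pt "152 -3 28 0 0 0 0"

```text
time_s: 3.92
ee_pos: [547.5, 64.2, 185.5]
tcp_rot: [2.115, -2.321, -0.001]
ft_force: [0.1, 0.6, 0.2]
width: -0.001
```

```bash
python3 goto.py; python3 - <<'E'
from cell import r
import cv2
im=r.snapshot('side')[:,:,::-1]
cv2.imwrite('pics/side3.png',cv2.resize(im[60:265,150:390],None,fx=3,fy=2.9,interpolation=cv2.INTER_CUBIC))
E
```

```text
3.925 [547.5  64.2 185.5] [0.1 0.6 0.2] -0.0012437336898652638 [-0.21  0.73  0.07  1.64 -0.07  0.78 -1.77]
fixture 1.2921886812492647 -5.491570212563737 185.5246310729714
```

View pics/side3.png

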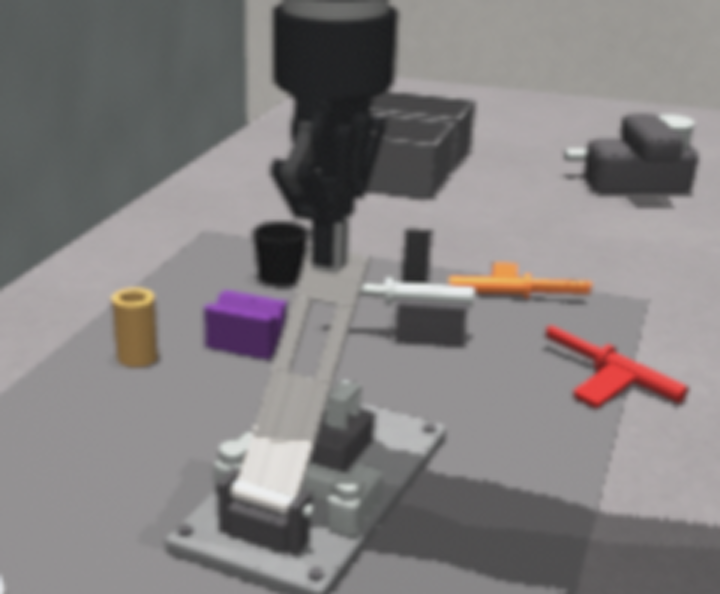

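Emit:
carry_out --pt "15 0 12 0 0 0 0" --pt "29 0 26 0 0 0 0" --pt "41 0 41 0 0 0 0" --pt "51 0 57 0 0 0 0" --pt "60 0 75 0 0 0 0" --pt "67 0 93 0 0 0 0" --pt "71 0 113 0 0 0 0" --pt "72 0 126 0 0 0 0" --pt "72 0 132 0 0 0 0" --pt "72 0 134 0 0 0 0"

```text
time_s: 5.22
ee_pos: [541.3, -5.5, 52.4]
tcp_rot: [-2.118, 2.32, 0.0]
ft_force: [-0.3, -0.3, 1.3]
width: 0.0
```

```bash
python3 goto.py
```

```text
5.225 [541.3  -5.5  52.4] [-0.3 -0.3  1.3] 0.0004876677098841435 [-0.06  0.93  0.03  1.78 -0.06  0.44 -1.65]
fixture 1.585938763125244 -75.49668953926201 52.37582281549225
```

Nearly no force yet, so I'll press further.

Emit:
carry_out --pt "2 0 2 0 0 0 0" --pt "2 0 4 0 0 0 0" --pt "2 0 4 0 0 0 0"

```text
time_s: 5.6
ee_pos: [541.4, -7.1, 50.5]
tcp_rot: [-2.117, 2.318, -0.001]
ft_force: [-9.2, 6.3, 43.8]
width: 0.002
```

```bash
python3 goto.py;  python3 - <<'E'
from cell import r
import cv2
im=r.snapshot('side')[:,:,::-1]
cv2.imwrite('pics/side4.png',cv2.resize(im[60:265,150:390],None,fx=3,fy=2.9,interpolation=cv2.INTER_CUBIC))
E
```

```text
5.6 [541.4  -7.1  50.5] [-9.2  6.3 43.8] 0.0019201595001996623 [-0.06  0.93  0.03  1.78 -0.06  0.43 -1.65]
fixture 1.8758785452224047 -77.02021983769438 50.46955099140567
```

View pics/side4.png

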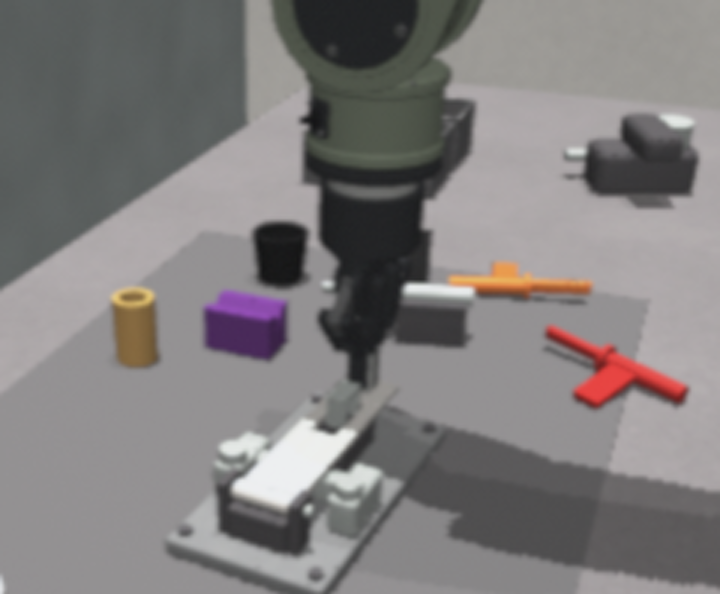

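The strap is down: a 44 N reaction at 50.5 mm, on its stop. I'll lift and look at the staple and the pin with the wrist camera.

Emit:
carry_out --pt "0 0 -40 0 0 0 0" --pt "0 0 -90 0 0 0 85" --pt "0 0 -140 0 0 0 85" --pt "-20 0 -190 0 0 0 85" --pt "-20 0 -190 0 0 0 85"

```text
time_s: 6.28
ee_pos: [544.0, 13.4, 241.8]
tcp_rot: [-2.116, 2.315, -0.005]
ft_force: [-0.4, -0.4, -1.2]
width: 0.847
```

```bash
python3 goto.py;  python3 - <<'E'
from cell import r
from h import *
import cv2
s=r.read_state(); p=r.camera_params('wrist'); print(ray(p,(256,192)), R.from_rotvec(s['tcp_rot']).inv().apply(ray(p,(p['cx'],p['cy']))[0]-s['ee_pos']))
im=r.snapshot('wrist')[:,:,::-1]
np.save('w5.npy',[p],allow_pickle=True)
cv2.imwrite('pics/w5.png',im)
E
```

```text
6.275 [544.   13.4 241.8] [-0.4 -0.4 -1.2] 0.8467304463572565 [-0.12  0.65  0.07  1.59 -0.05  0.9  -1.69]
fixture 2.572956870311992 -56.41463777042335 241.80061760896578
(array([608.19282312,   6.47788676, 384.82340023]), array([-0.24073721,  0.0359652 , -0.96992376])) [   0.8996575   -65.34650935 -142.64699504]
```

View pics/w5.png

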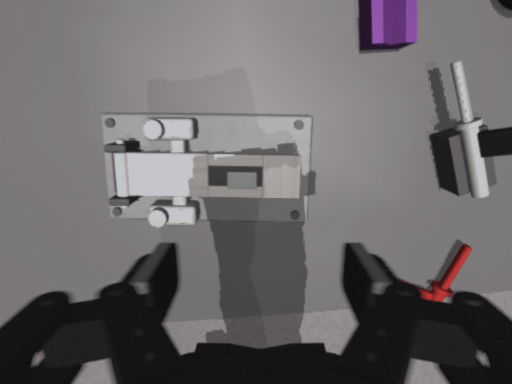

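The wrist view shows the hasp down, the staple crossbar through the opening at about (242,180), and the pin and V-block at about (468,130).

```bash
python3 - <<'E'
import cv2
im=cv2.imread('pics/w5.png')
cv2.imwrite('pics/w5a.png',cv2.resize(im[100:235,95:325],None,fx=3.4,fy=3.4,interpolation=cv2.INTER_CUBIC))
cv2.imwrite('pics/w5b.png',cv2.resize(im[50:210,412:512],None,fx=3.7,fy=3.7,interpolation=cv2.INTER_CUBIC))
E
```

```text
(no output)
```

View pics/w5a.png

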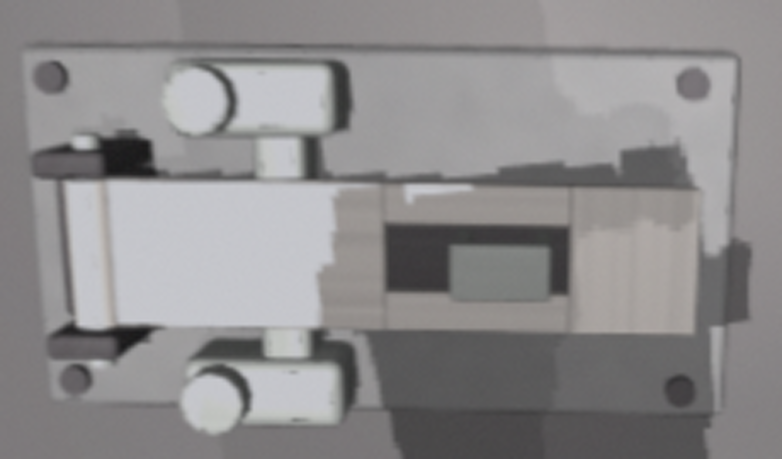

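View pics/w5b.png

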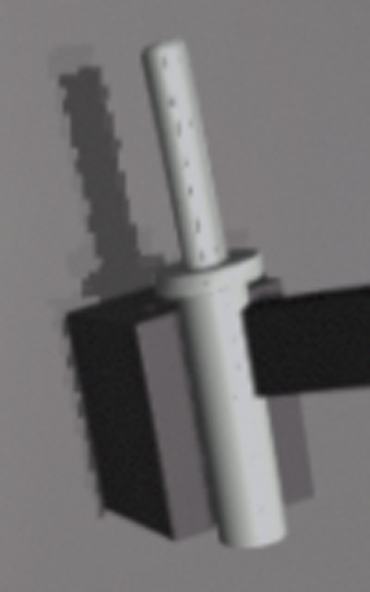

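```bash
python3 - <<'E'
from h import *
p=np.load('w5.npy',allow_pickle=True)[0]
yd=np.array([.0926,.9957]);xd=np.array([.9957,-.0926]);O=np.array([546.7,69.8])
a=lambda u,v:(95+(u+.5)/3.4-.5,100+(v+.5)/3.4-.5)
b=lambda u,v:(412+(u+.5)/3.7-.5,50+(v+.5)/3.7-.5)
def f(n,uv,z):
    X=onz(p,uv,z); d=X[:2]-O; print(n,X.round(1),'fix',round(d@xd,1),round(d@yd,1))
for n,uv in [('c(+,120)',(25,47)),('c(+,-110)',(738,56)),('c(-,-110)',(722,411)),('c(-,120)',(55,400))]: f(n,a(*uv),15)
for n,uv in [('tab+',(700,188)),('tab-',(696,332)),('op -57+',(569,226)),('op -57 -',(567,294)),('op -3',(386,226)),('op-3-',(387,292))]: f(n,a(*uv),51)
for n,uv in [('st',(449,246)),('st',(549,246)),('st',(550,301)),('st',(452,299))]: f(n,a(*uv),70)
for n,uv,z in [('tip',(163,45),45),('rearL',(222,537),45),('rearR',(287,532),45),('collarL',(157,283),45),('collarR',(264,265),45),('shankL front',(180,310),45),('vb top edge',(137,325),43),('vb',(175,540),43),('vbR',(314,490),43)]: f(n,b(*uv),z)
E
```

```text
c(+,120) [618.  177.5  15. ] fix 61.0 113.8
c(+,-110) [593.6 -46.   15. ] fix 57.4 -111.0
c(-,-110) [477.9 -34.6  15. ] fix -58.8 -110.3
c(-,120) [501.3 190.4  15. ] fix -56.4 115.9
tab+ [558.7 -27.9  51. ] fix 21.0 -96.2
tab- [516.  -24.2  51. ] fix -21.9 -96.4
op -57+ [551.   10.6  51. ] fix 9.7 -58.6
op -57 - [530.9  12.9  51. ] fix -10.5 -58.1
op -3 [555.7  63.5  51. ] fix 9.6 -5.5
op-3- [536.2  65.6  51. ] fix -10.1 -5.1
st [551.6  43.6  70. ] fix 7.3 -25.6
st [549.2  16.3  70. ] fix 7.4 -53.1
st [533.7  17.4  70. ] fix -8.1 -53.4
st [536.7  44.5  70. ] fix -7.6 -26.1
tip [ 636.7 -185.9   45. ] fix 113.3 -246.2
rearL [ 500.8 -208.8   45. ] fix -19.9 -281.6
rearR [ 500.5 -229.1   45. ] fix -18.3 -301.9
collarL [ 574.4 -185.4   45. ] fix 51.3 -251.6
collarR [ 577.4 -216.7   45. ] fix 57.1 -282.5
shankL front [ 566.7 -192.4   45. ] fix 44.1 -259.2
vb top edge [ 563.1 -181.1   43. ] fix 39.6 -248.3
vb [ 500.5 -195.5   43. ] fix -21.4 -268.4
vbR [ 511.8 -238.    43. ] fix -6.2 -309.7
```

```bash
cat > pin.py <<'E'
from h import *
from cell import r
import sys
yaw=0.237; A=np.array([554,-206.3,45.])
def pose(roll,rad,along=0,dz=0):
    px=np.array([np.cos(yaw),np.sin(yaw),0]); yb=np.array([-np.sin(yaw),np.cos(yaw),0]); z=np.array([0,0,1.])
    zp=np.cos(roll)*z-np.sin(roll)*yb; yp=np.cross(zp,px)
    xt=-yp; zt=-zp; yt=np.cross(zt,xt)
    return A+rad*zp+along*px+[0,0,dz], R.from_matrix(np.c_[xt,yt,zt])
if __name__=='__main__':
    st=r.read_state()
    print(st['time_s'],st['ee_pos'].round(1),st['tcp_rot'].round(3),st['ft_force'].round(1),st['width'],st['joint_positions'].round(2))
    for a in sys.argv[1:]:
        P=pose(*map(float,a.split(',')))
        q=tool(st,*P); print(a,P[0].round(),q[0].round(1),q[1].round(3))
E
python3 pin.py .75,130 .75,34; python3 - <<'E'
from h import *
from cell import r
T=r.camera_params('top')
for uv in [(366,196),(383,237),(394,208)]: print(onz(T,uv,15).round())
E
```

```text
6.325 [543.3  12.5 239.8] [-2.117  2.318 -0.003] [ 0.  -0.6 -0.8] 0.924135595642502 [-0.12  0.65  0.07  1.59 -0.05  0.9  -1.69]
.75,130 [ 575. -292.  140.] [301.  -58.6  99.6] [-0.125 -0.743 -0.311]
.75,34 [ 559. -229.   70.] [239.  -37.4 169.9] [-0.125 -0.743 -0.311]
[ 538. -309.   15.]
[ 417. -339.   15.]
[ 496. -385.   15.]
```

Emit:
carry_out --pt "45 -6 0 -0.01 -0.07 -0.03 40" --pt "90 -12 0 -0.025 -0.15 -0.06 40" --pt "135 -20 5 -0.04 -0.24 -0.1 40" --pt "180 -30 15 -0.055 -0.33 -0.14 40" --pt "220 -38 30 -0.07 -0.43 -0.18 40" --pt "255 -46 50 -0.09 -0.53 -0.22 40" --pt "285 -53 75 -0.105 -0.63 -0.265 40" --pt "301 -59 95 -0.125 -0.743 -0.311 40" --pt "301 -59 100 -0.125 -0.743 -0.311 40" --pt "301 -59 100 -0.125 -0.743 -0.311 40"

```text
time_s: 7.58
ee_pos: [573.3, -293.2, 135.0]
tcp_rot: [-2.011, 1.59, 0.801]
ft_force: [0.8, 0.6, -0.5]
width: 0.47
```

```bash
python3 pin.py .75,130 .75,34;  python3 - <<'E'
from cell import r
from h import *
p=r.camera_params('wrist')
im=r.snapshot('wrist')[:,:,::-1]
np.save('w6.npy',[p],allow_pickle=True)
cv2.imwrite('pics/w6.png',im)
im=r.snapshot('side')[:,:,::-1]
cv2.imwrite('pics/side6.png',cv2.resize(im[60:265,150:390],None,fx=3,fy=2.9,interpolation=cv2.INTER_CUBIC))
E
```

```text
7.575 [ 573.3 -293.2  135. ] [-2.011  1.59   0.801] [ 0.8  0.6 -0.5] 0.47024832099910263 [ 0.67  1.38 -0.29  0.35 -0.25  1.96 -0.84]
.75,130 [ 575. -292.  140.] [-3.8 -1.7 -3.5] [ 0.003  0.003 -0.005]
.75,34 [ 559. -229.   70.] [-3.5 -1.9 92.5] [ 0.003  0.003 -0.005]
```

View pics/w6.png

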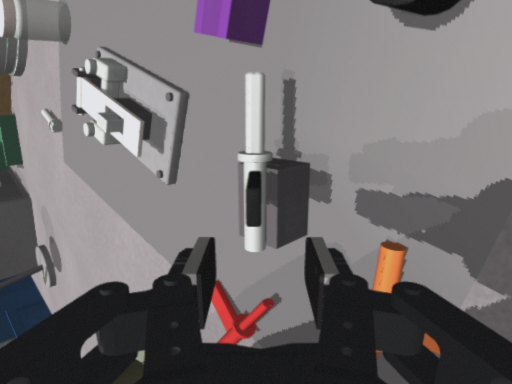

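View pics/side6.png

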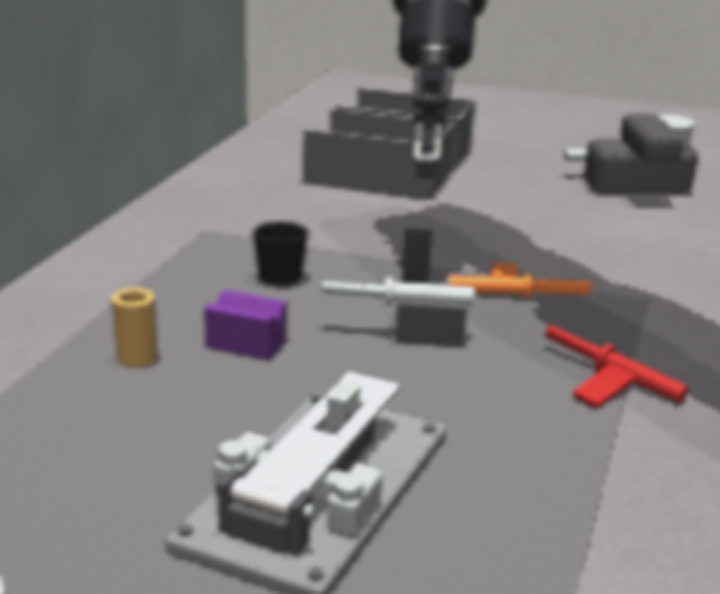

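Emit:
carry_out --pt "-1 -1 25 0 0 0 40" --pt "-2 -1 50 0 0 0 40" --pt "-2 -1 50 0 0 0 40"

```text
time_s: 8.05
ee_pos: [566.6, -257.3, 104.4]
tcp_rot: [-2.016, 1.588, 0.795]
ft_force: [0.0, 0.2, 0.5]
width: 0.47
```

```bash
python3 pin.py .75,130 .75,34;  python3 - <<'E'
from cell import r
from h import *
p=r.camera_params('wrist')
im=r.snapshot('wrist')[:,:,::-1]
np.save('w7.npy',[p],allow_pickle=True)
cv2.imwrite('pics/w7.png',im)
E
```

```text
8.05 [ 566.6 -257.3  104.4] [-2.016  1.588  0.795] [0.  0.2 0.5] 0.47021315534980246 [ 0.67  1.32 -0.3   0.66 -0.24  1.72 -0.79]
.75,130 [ 575. -292.  140.] [  2.    0.3 -50.7] [ 0.002 -0.    -0.001]
.75,34 [ 559. -229.   70.] [ 2.   0.1 45.3] [ 0.002 -0.    -0.001]
```

View pics/w7.png

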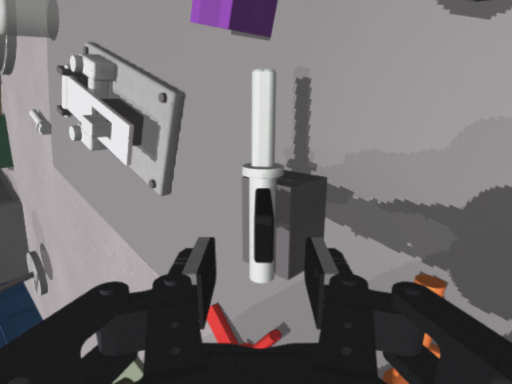

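Emit:
carry_out --pt "1 0 15 0 0 0 40" --pt "2 0 30 0 0 0 40" --pt "2 0 45 0 0 0 40" --pt "2 0 45 0 0 0 40"

```text
time_s: 8.6
ee_pos: [560.1, -230.2, 69.5]
tcp_rot: [-2.015, 1.589, 0.794]
ft_force: [-0.1, 1.1, 0.6]
width: 0.467
```

```bash
python3 pin.py .75,34;  python3 - <<'E'
from cell import r
from h import *
im=r.snapshot('wrist')[:,:,::-1]
cv2.imwrite('pics/w8.png',im)
E
```

```text
8.6 [ 560.1 -230.2   69.5] [-2.015  1.589  0.794] [-0.1  1.1  0.6] 0.46692737099038906 [ 0.66  1.31 -0.3   0.82 -0.24  1.56 -0.77]
.75,34 [ 559. -229.   70.] [-1.3  0.3  0.7] [ 0.001 -0.    -0.002]
```

View pics/w8.png

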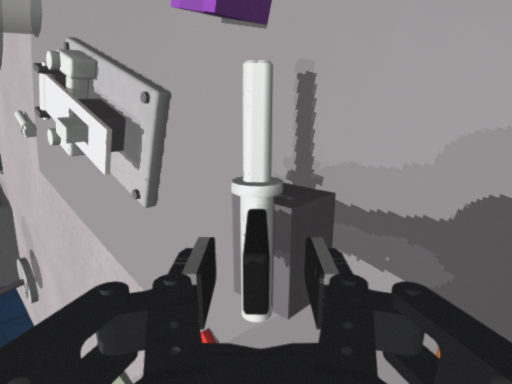

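The paddle sits centred between the pads, at column 257 against a finger mid-line of 260. Closing.

Emit:
carry_out --pt "-1 0 1 0 0 0 20" --pt "-1 0 1 0 0 0 5" --pt "-1 0 1 0 0 0 5" --pt "-1 0 1 0 0 0 5" --pt "-1 0 1 0 0 0 5"

```text
time_s: 9.28
ee_pos: [559.7, -228.5, 69.6]
tcp_rot: [-2.014, 1.588, 0.795]
ft_force: [-1.2, -0.4, 7.1]
width: 0.11
```

```bash
python3 pin.py .75,34 .6,34 .45,34 .3,34 .15,34 0,34 0,38;  python3 - <<'E'
from cell import r
from h import *
im=r.snapshot('wrist')[:,:,::-1]
cv2.imwrite('pics/w9.png',im)
E
```

```text
9.275 [ 559.7 -228.5   69.6] [-2.014  1.588  0.795] [-1.2 -0.4  7.1] 0.10992366278760582 [ 0.66  1.31 -0.3   0.83 -0.24  1.56 -0.77]
.75,34 [ 559. -229.   70.] [ 0.   0.3 -0.3] [ 0.001  0.001 -0.002]
.6,34 [ 559. -225.   73.] [-5.1  0.3  0.1] [ 0.001  0.151 -0.002]
.45,34 [ 557. -221.   76.] [-10.    0.3   1.2] [ 0.001  0.301 -0.002]
.3,34 [ 556. -216.   77.] [-14.8   0.3   3.1] [ 0.001  0.451 -0.002]
.15,34 [ 555. -211.   79.] [-19.2   0.3   5.6] [ 0.001  0.601 -0.002]
0,34 [ 554. -206.   79.] [-23.2   0.3   8.8] [ 0.001  0.751 -0.001]
0,38 [ 554. -206.   83.] [-25.9   0.3   5.9] [ 0.001  0.751 -0.001]
```

View pics/w9.png

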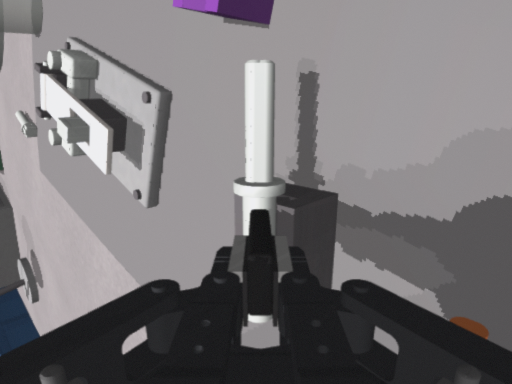

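Grip holds at 9.4 mm. Rolling about the pin axis.

Emit:
carry_out --pt "-5 0 0 0 0.15 0 5" --pt "-10 0 1 0 0.3 0 5" --pt "-15 0 3 0 0.45 0 5" --pt "-19 0 5.5 0 0.6 0 5" --pt "-23 0 8.5 0 0.75 0 5" --pt "-23 0 8.5 0 0.75 0 5" --pt "-23 0 8.5 0 0.75 0 5" --pt "-23 0 8.5 0 0.75 0 5"

```text
time_s: 10.32
ee_pos: [555.0, -205.9, 79.1]
tcp_rot: [-2.466, 1.944, 0.003]
ft_force: [-0.4, 9.8, 20.6]
width: 0.107
```

```bash
python3 pin.py 0,34;  python3 - <<'E'
from cell import r
from h import *
cv2.imwrite('pics/w10.png',r.snapshot('wrist')[:,:,::-1])
im=r.snapshot('side')[:,:,::-1]
cv2.imwrite('pics/side10.png',cv2.resize(im[60:265,150:390],None,fx=3,fy=2.9,interpolation=cv2.INTER_CUBIC))
E
```

```text
10.325 [ 555.  -205.9   79.1] [-2.466  1.944  0.003] [-0.4  9.8 20.6] 0.10675023251515603 [ 0.3   0.94  0.    1.57 -0.01  0.64 -1.03]
0,34 [ 554. -206.   79.] [0.2 1.1 0.1] [ 0.     0.002 -0.001]
```

View pics/w10.png

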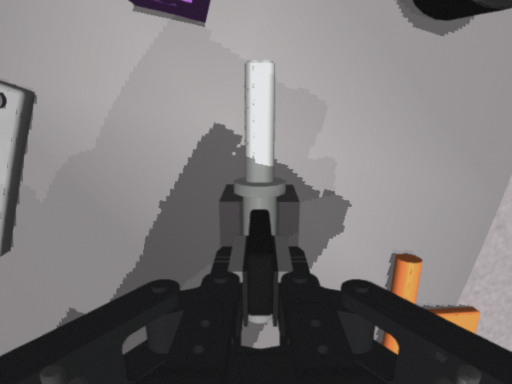

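View pics/side10.png

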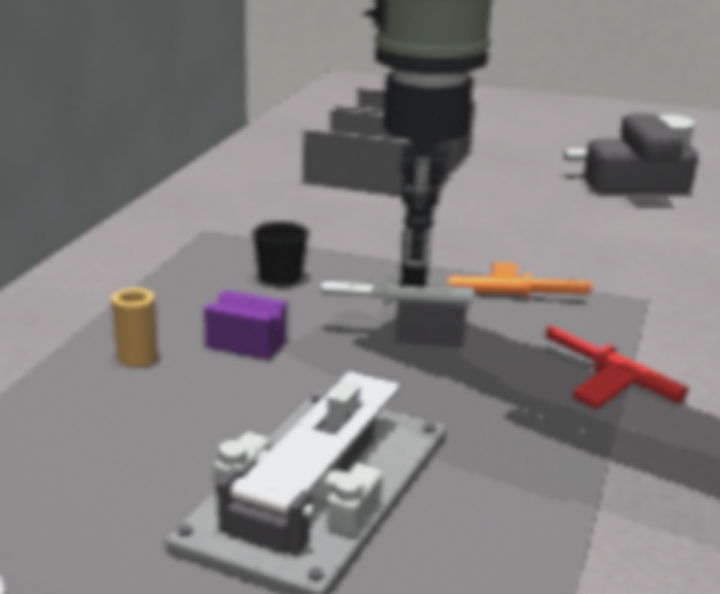

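Emit:
carry_out --pt "0 0 -10 0 0 0 5" --pt "0 0 -30 0 0 0 5" --pt "0 0 -60 0 0 0 5" --pt "0 0 -90 0 0 0 5" --pt "0 0 -90 0 0 0 5" --pt "0 0 -90 0 0 0 5"

```text
time_s: 11.18
ee_pos: [554.0, -206.8, 167.4]
tcp_rot: [2.466, -1.944, -0.005]
ft_force: [-1.1, 0.5, -3.1]
width: 0.108
```

```bash
python3 pin.py 0,34;  python3 - <<'E'
from cell import r
from h import *
p=r.camera_params('wrist')
im=r.snapshot('wrist')[:,:,::-1]
np.save('w11.npy',[p],allow_pickle=True)
cv2.imwrite('pics/w11.png',im)
cv2.imwrite('pics/w11z.png',cv2.resize(im[40:330,200:320],None,fx=2,fy=2,interpolation=cv2.INTER_CUBIC))
im=r.snapshot('side')[:,:,::-1]
cv2.imwrite('pics/side11.png',im); cv2.imwrite('pics/top11.png',r.snapshot('top')[:,:,::-1])
cv2.imwrite('pics/side11z.png',cv2.resize(im[85:225,220:360],None,fx=4,fy=4,interpolation=cv2.INTER_CUBIC))
E
```

```text
11.175 [ 554.  -206.8  167.4] [ 2.466 -1.944 -0.005] [-1.1  0.5 -3.1] 0.10761848117803237 [ 0.3   0.81  0.01  1.5  -0.01  0.83 -1.02]
0,34 [ 554. -206.   79.] [-0.4 -0.4 88.4] [ 0.003  0.001 -0.001]
```

View pics/w11z.png

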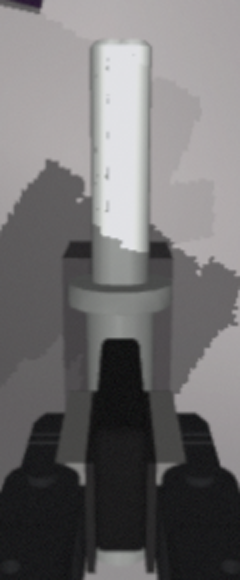

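View pics/side11z.png

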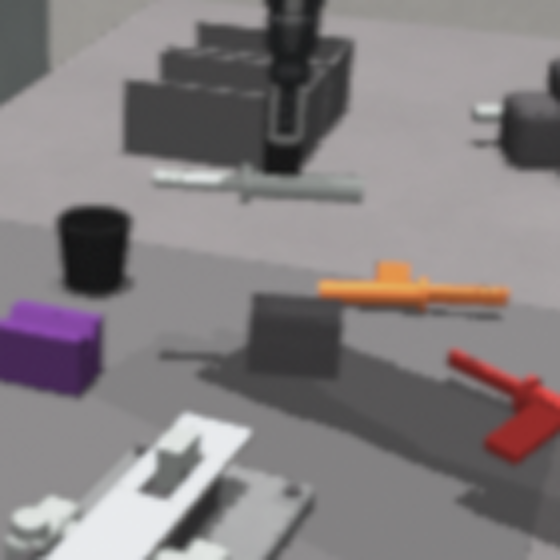

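```bash
python3 - <<'E'
from h import *
p=np.load('w11.npy',allow_pickle=True)[0]
T=np.array([554,-206.8,167.4]);y=.237
px=np.array([np.cos(y),np.sin(y),0]);py=np.array([-np.sin(y),np.cos(y),0])
b=lambda u,v:(200+(u+.5)/2-.5,40+(v+.5)/2-.5)
for n,uv,z in [('tip',(121,41),136.9),('tipL',(91,60),133.4),('tipR',(151,60),133.4),('tongue base L',(92,280),133.4),('R',(150,280),133.4),('collarfront low?',(120,283),147.4),('collar back',(120,310),147.4),('collL',(69,290),133.4),('collR',(171,290),133.4),('rear',(120,550),140)]:
    X=onz(p,b(*uv),z)-T; print(n,round(X@px,1),round(X@py,1))
# pin roll / height from side
from cell import r
S=r.camera_params('side')
s=lambda u,v:(220+(u+.5)/4-.5,85+(v+.5)/4-.5)
for n,along in [('tip',86),('rear',-55),('collar',26)]:
    X=T+[0,0,-34]+along*px; q=proj(S,X); print(n,(q-[220,85]+.5)*4-.5)
E
```

```text
tip 85.7 -0.7
tipL 81.7 6.7
tipR 81.7 -8.0
tongue base L 26.4 7.0
R 26.4 -8.3
collarfront low? 28.7 -0.4
collar back 22.0 -0.4
collL 23.7 13.1
collR 23.7 -13.9
rear -51.4 -0.3
tip [153.47127529 175.88537454]
rear [362.97100765 188.04207612]
collar [241.82991142 181.04298125]
```

```bash
cat > ins.py <<'E'
from h import *
from cell import r
import sys
yd=np.array([.0926,.9957]);xd=np.array([.9957,-.0926]);ST=np.array([542.9,30.4])
st=r.read_state()
xt=-np.array([*yd,0]); zt=np.array([0,0,-1.]); yt=np.cross(zt,xt)
Rg=R.from_matrix(np.c_[xt,yt,zt])
e=st['ee_pos']; d=e[:2]-ST
print(st['time_s'],e.round(1),st['ft_force'].round(1),round(st['width'],3),st['joint_positions'].round(2))
print('rel staple x,y',(d@xd).round(1),(d@yd).round(1),'z',e[2].round(1),'torque',st['wrist_torque'].round(2))
for a in sys.argv[1:]:
    a=list(map(float,a.split(',')))
    q=tool(st,[*(ST+a[0]*xd+a[1]*yd),a[2]],Rg); print(a,q[0].round(1),q[1].round(3))
E
python3 ins.py -116,0.5,150 -116,.5,92
```

```text
11.325 [ 554.  -206.6  167.3] [ 0.6  0.2 -3. ] 0.108 [ 0.3   0.81  0.01  1.5  -0.01  0.83 -1.02]
rel staple x,y 33.0 -234.9 z 167.3 torque [-0.02  0.03 -0.01]
[-116.0, 0.5, 150.0] [-270.9   65.    17.9] [0.004 0.001 0.329]
[-116.0, 0.5, 92.0] [-270.8   64.8   75.9] [0.004 0.001 0.329]
```

Emit:
carry_out --pt "-30 7 0 0 0 0.04 5" --pt "-65 16 0 0 0 0.08 5" --pt "-105 25 0 0 0 0.12 5" --pt "-145 35 0 0 0 0.17 5" --pt "-185 45 0 0 0 0.22 5" --pt "-225 55 5 0 0 0.27 5" --pt "-255 62 12 0 0 0.31 5" --pt "-271 65 18 0.002 0 0.329 5" --pt "-271 65 18 0.002 0 0.329 5" --pt "-271 65 18 0.002 0 0.329 5"

```text
time_s: 12.58
ee_pos: [428.1, 41.1, 150.4]
tcp_rot: [2.115, -2.322, 0.0]
ft_force: [0.0, -0.6, -2.3]
width: 0.108
```

```bash
python3 ins.py -116,0.5,92;  python3 - <<'E'
from cell import r
from h import *
p=r.camera_params('wrist')
im=r.snapshot('wrist')[:,:,::-1]
np.save('w12.npy',[p],allow_pickle=True)
cv2.imwrite('pics/w12.png',im)
E
```

```text
12.575 [428.1  41.1 150.4] [ 0.  -0.6 -2.3] 0.108 [-0.25  0.66  0.13  2.09 -0.21  0.4  -1.61]
rel staple x,y -115.3 0.0 z 150.4 torque [ 0.02  0.05 -0.01]
[-116.0, 0.5, 92.0] [-0.5  0.7 58.4] [ 0. -0. -0.]
```

View pics/w12.png

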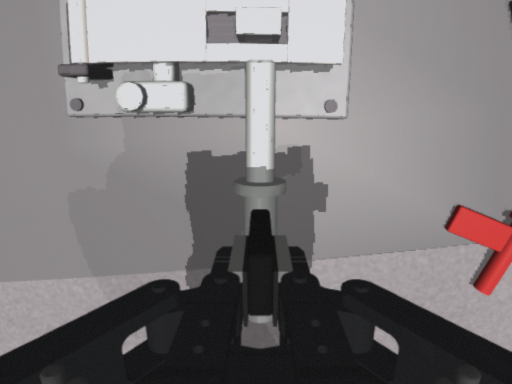

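The pin points at the staple: tip at (260,62), crossbar at columns 236–281. Measuring the lateral offset.

```bash
python3 - <<'E'
import cv2
im=cv2.imread('pics/w12.png')
cv2.imwrite('pics/w12z.png',cv2.resize(im[0:90,195:325],None,fx=6,fy=6,interpolation=cv2.INTER_CUBIC))
E
```

```text
(no output)
```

View pics/w12z.png

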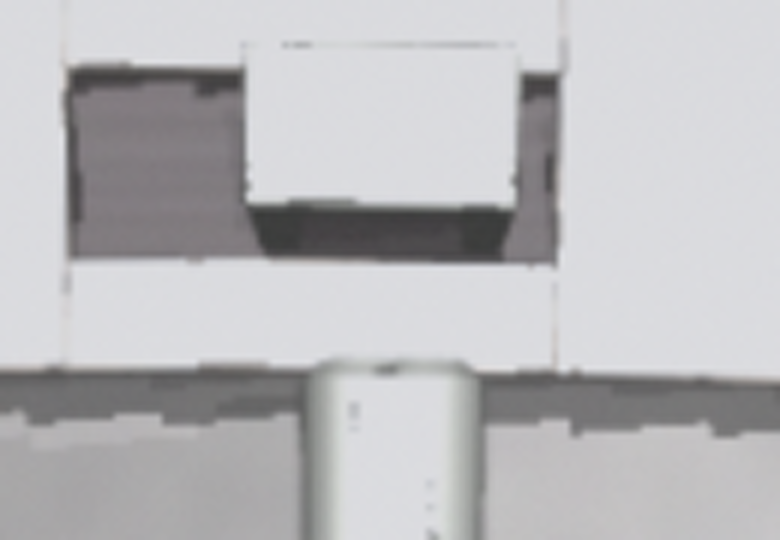

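```bash
python3 - <<'E'
from h import *
p=np.load('w12.npy',allow_pickle=True)[0]
yd=np.array([.0926,.9957]);xd=np.array([.9957,-.0926]);ST=np.array([542.9,30.4])
b=lambda u,v:(195+(u+.5)/6-.5,(v+.5)/6-.5)
def f(n,uv,z):
    d=onz(p,b(*uv),z)[:2]-ST; print(n,(d@xd).round(1),(d@yd).round(1))
f('stL far',(246,46),70);f('stR far',(517,46),70);f('stL near',(247,205),70);f('stR near',(514,207),70)
f('hasp edge L',(65,371),51);f('hasp edge R',(556,377),51)
f('tipL',(304,420),116.4);f('tipR',(481,420),116.4);f('tip end',(392,362),120)
E
```

```text
stL far 7.8 14.0
stR far 7.7 -13.2
stL near -7.6 14.1
stR near -7.8 -13.0
hasp edge L -21.5 36.0
hasp edge R -22.4 -18.9
tipL -33.2 6.5
tipR -33.2 -8.0
tip end -29.1 -0.7
```

Emit:
carry_out --pt "-1 0 20 0 0 0 5" --pt "-1 0 40 0 0 0 5" --pt "-1 0 58 0 0 0 5" --pt "-1 0 58 0 0 0 5" --pt "-1 0 58 0 0 0 5"

```text
time_s: 13.25
ee_pos: [428.2, 42.4, 93.0]
tcp_rot: [-2.115, 2.323, -0.0]
ft_force: [-0.3, 0.4, -3.3]
width: 0.104
```

```bash
python3 ins.py;  python3 - <<'E'
from cell import r
from h import *
p=r.camera_params('wrist')
im=r.snapshot('wrist')[:,:,::-1]
np.save('w13.npy',[p],allow_pickle=True)
cv2.imwrite('pics/w13z.png',cv2.resize(im[0:90,195:325],None,fx=6,fy=6,interpolation=cv2.INTER_CUBIC))
im=r.snapshot('side')[:,:,::-1]
cv2.imwrite('pics/side13.png',cv2.resize(im[140:270,200:320],None,fx=4.5,fy=4.5,interpolation=cv2.INTER_CUBIC))
E
```

```text
13.25 [428.2  42.4  93. ] [-0.3  0.4 -3.3] 0.104 [-0.22  0.78  0.07  2.14 -0.24  0.23 -1.6 ]
rel staple x,y -115.4 1.3 z 93.0 torque [0.04 0.04 0.03]
```

View pics/w13z.png

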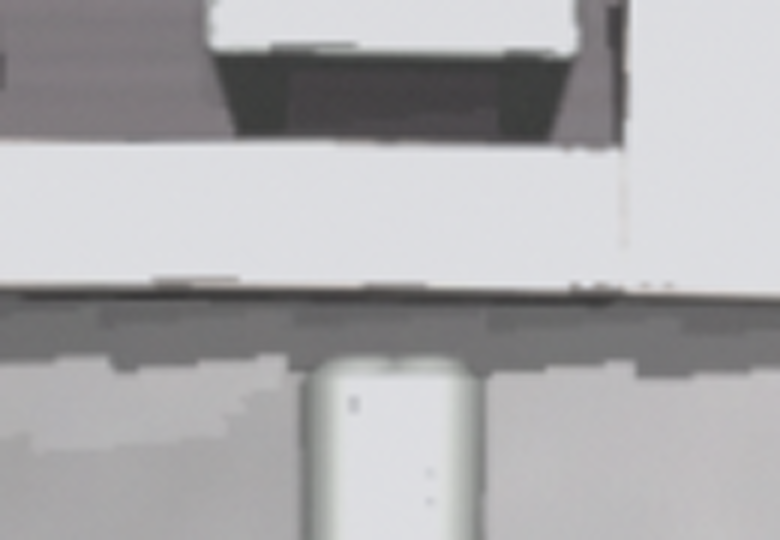

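View pics/side13.png

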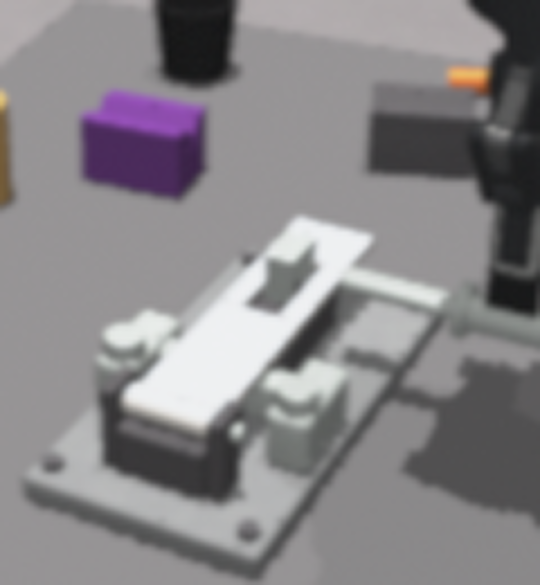

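Lateral alignment is within about 0.2 mm. I'll lower 1.5 mm and advance to the mouth of the loop.

Emit:
carry_out --pt "0 0 1.5 0 0 0 5" --pt "0 -8 1.5 0 0 0 5" --pt "0 -15 1.5 0 0 0 5" --pt "0 -20 1.5 0 0 0 5" --pt "0 -25 1.5 0 0 0 5" --pt "0 -30 1.5 0 0 0 5" --pt "0 -30 1.5 0 0 0 5"

```text
time_s: 14.22
ee_pos: [458.0, 39.9, 90.9]
tcp_rot: [2.116, -2.322, -0.0]
ft_force: [0.1, 0.6, -3.2]
width: 0.11
```

```bash
python3 ins.py;  python3 - <<'E'
from cell import r
from h import *
im=r.snapshot('side')[:,:,::-1]
cv2.imwrite('pics/side14.png',cv2.resize(im[140:270,200:320],None,fx=4.5,fy=4.5,interpolation=cv2.INTER_CUBIC))
E
```

```text
14.225 [458.   39.9  90.9] [ 0.1  0.6 -3.2] 0.11 [-0.21  0.8   0.09  2.04 -0.22  0.3  -1.59]
rel staple x,y -85.5 1.6 z 90.9 torque [0.01 0.1  0.03]
```

View pics/side14.png

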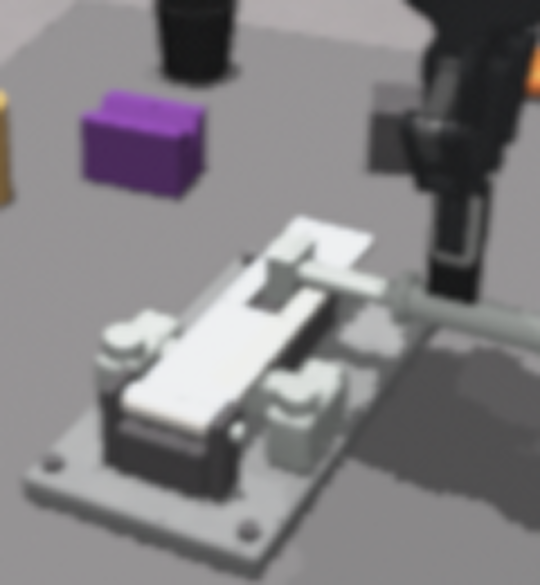

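Emit:
carry_out --pt "0 -6 0 0 0 0 5" --pt "0 -12 0 0 0 0 5" --pt "0 -18 0 0 0 0 5" --pt "0 -24 0 0 0 0 5" --pt "0 -29 0 0 0 0 5" --pt "0 -33 0 0 0 0 5" --pt "0 -33 0 0 0 0 5"

```text
time_s: 15.15
ee_pos: [490.7, 36.9, 90.9]
tcp_rot: [2.116, -2.322, -0.0]
ft_force: [-0.1, 0.1, -3.3]
width: 0.108
```

```bash
python3 ins.py
```

```text
15.15 [490.7  36.9  90.9] [-0.1  0.1 -3.3] 0.108 [-0.2   0.83  0.11  1.93 -0.21  0.39 -1.59]
rel staple x,y -52.6 1.6 z 90.9 torque [0.04 0.07 0.03]
```

Emit:
carry_out --pt "0 -2 0 0 0 0 5" --pt "0 -3.5 0 0 0 0 5" --pt "0 -5 0 0 0 0 5" --pt "0 -6 0 0 0 0 5" --pt "0 -6 0 0 0 0 5"

```text
time_s: 15.78
ee_pos: [495.5, 36.4, 90.7]
tcp_rot: [2.115, -2.32, -0.003]
ft_force: [-5.8, 1.7, 0.3]
width: 0.107
```

```bash
python3 ins.py
```

```text
15.775 [495.5  36.4  90.7] [-5.8  1.7  0.3] 0.107 [-0.2   0.83  0.11  1.91 -0.21  0.41 -1.59]
rel staple x,y -47.8 1.6 z 90.7 torque [ 0.2   1.66 -0.04]
```

Emit:
carry_out --pt "0 -2 0 0 0 0 5" --pt "0 -2 0 0 0 0 5"

```text
time_s: 16.02
ee_pos: [495.9, 36.4, 90.7]
tcp_rot: [2.113, -2.319, -0.007]
ft_force: [-17.0, 1.8, 8.5]
width: 0.108
```

```bash
python3 ins.py;  python3 - <<'E'
from cell import r
from h import *
cv2.imwrite('pics/w15.png',r.snapshot('wrist')[:,:,::-1])
im=r.snapshot('side')[:,:,::-1]
cv2.imwrite('pics/side15.png',cv2.resize(im[140:270,200:320],None,fx=4.5,fy=4.5,interpolation=cv2.INTER_CUBIC))
E
```

```text
16.025 [495.9  36.4  90.7] [-17.    1.8   8.5] 0.108 [-0.2   0.83  0.11  1.91 -0.21  0.42 -1.59]
rel staple x,y -47.4 1.6 z 90.7 torque [ 0.35  3.68 -0.06]
```

View pics/w15.png

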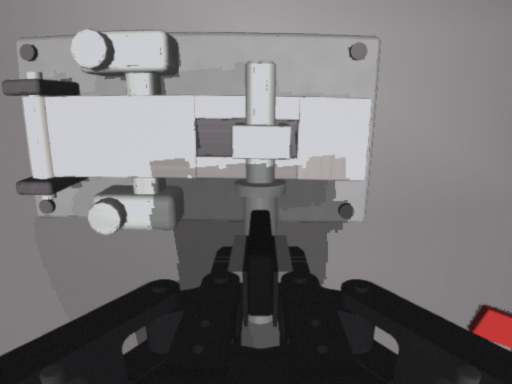

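View pics/side15.png

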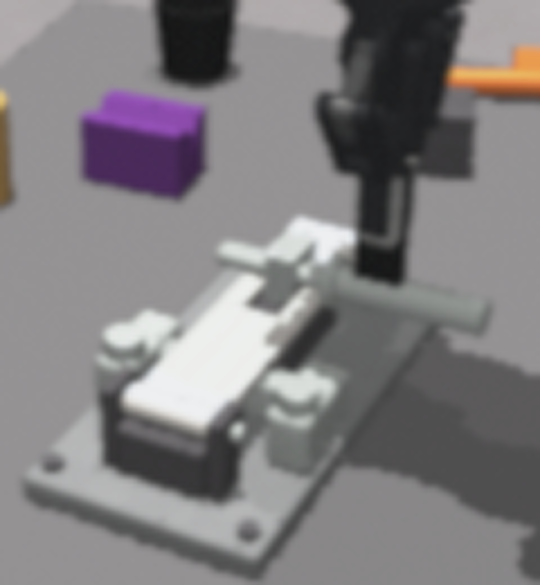

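The collar is home and contact is confirmed: a 17 N reaction at 47.4 mm, against 48 expected. I'll take off the load, release and retreat upward.

Emit:
carry_out --pt "0 1 0 0 0 0 5" --pt "0 2 0.5 0 0 0 5" --pt "0 2 0.5 0 0 0 5" --pt "0 2 0.5 0 0 0 12" --pt "0 2 0.5 0 0 0 20" --pt "0 2 0.5 0 0 0 30" --pt "0 2 0.5 0 0 0 40" --pt "0 2 0.5 0 0 0 40"

```text
time_s: 17.12
ee_pos: [496.6, 36.3, 90.4]
tcp_rot: [2.116, -2.322, -0.0]
ft_force: [-0.8, 0.5, 0.3]
width: 0.471
```

```bash
python3 ins.py;  python3 - <<'E'
from cell import r
from h import *
cv2.imwrite('pics/w16.png',r.snapshot('wrist')[:,:,::-1])
E
```

```text
17.125 [496.6  36.3  90.4] [-0.8  0.5  0.3] 0.471 [-0.2   0.83  0.11  1.91 -0.21  0.41 -1.59]
rel staple x,y -46.7 1.6 z 90.4 torque [ 0.    0.01 -0.  ]
```

View pics/w16.png

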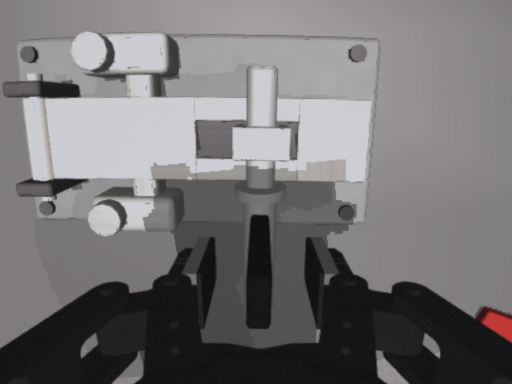

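Emit:
carry_out --pt "0 2 -10 0 0 0 40" --pt "0 2 -25 0 0 0 40" --pt "0 2 -50 0 0 0 40" --pt "0 2 -90 0 0 0 40" --pt "0 2 -130 0 0 0 40" --pt "0 30 -150 0 0 0 40" --pt "0 30 -150 0 0 0 40"

```text
time_s: 18.05
ee_pos: [465.9, 39.3, 242.4]
tcp_rot: [-2.115, 2.32, -0.001]
ft_force: [1.4, 0.1, 0.0]
width: 0.469
```

```bash
python3 ins.py;  python3 - <<'E'
from cell import r
from h import *
p=r.camera_params('wrist')
im=r.snapshot('wrist')[:,:,::-1]
np.save('w17.npy',[p],allow_pickle=True)
cv2.imwrite('pics/w17.png',im)
cv2.imwrite('pics/w17z.png',cv2.resize(im[60:260,200:340],None,fx=3,fy=3,interpolation=cv2.INTER_CUBIC))
im=r.snapshot('side')[:,:,::-1]
cv2.imwrite('pics/side17.png',im)
cv2.imwrite('pics/side17z.png',cv2.resize(im[140:270,200:320],None,fx=4.5,fy=4.5,interpolation=cv2.INTER_CUBIC))
E
```

```text
18.05 [465.9  39.3 242.4] [1.4 0.1 0. ] 0.469 [-0.27  0.54  0.21  1.85 -0.15  0.76 -1.65]
rel staple x,y -77.5 1.7 z 242.4 torque [-0.04 -0.05 -0.03]
```

View pics/w17z.png

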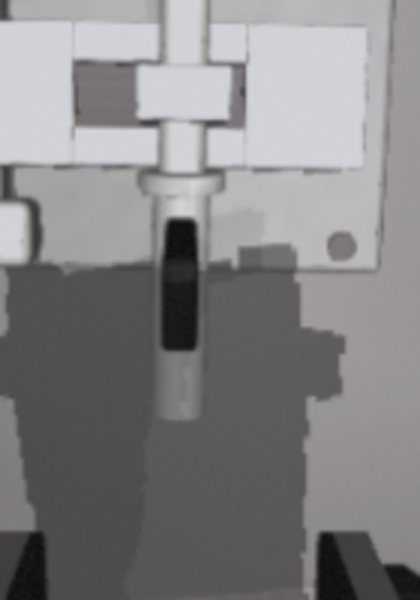

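View pics/side17z.png

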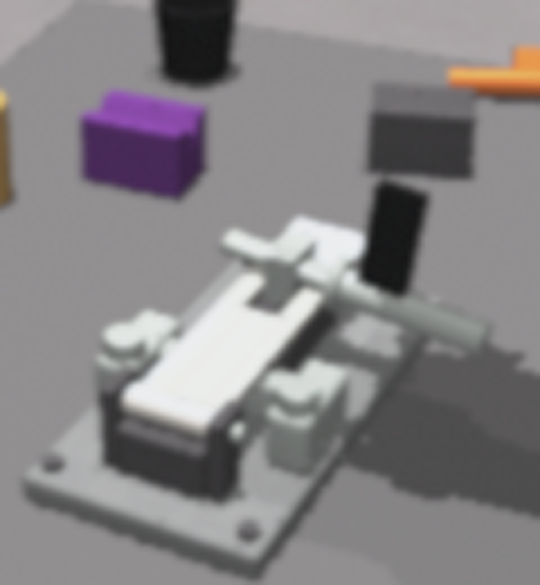

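```bash
python3 - <<'E'
from h import *
p=np.load('w17.npy',allow_pickle=True)[0]
yd=np.array([.0926,.9957]);xd=np.array([.9957,-.0926]);ST=np.array([542.9,30.4])
b=lambda u,v:(200+(u+.5)/3-.5,60+(v+.5)/3-.5)
def f(n,uv,z):
    d=onz(p,b(*uv),z)[:2]-ST; print(n,z,(d@xd).round(1),(d@yd).round(1))
f('hasp edgeL',(100,164),51);f('hasp edgeR',(300,165),51)
f('collar front side',(143,178),56);f('collar front sideR',(223,176),56);f('collar front top',(181,171),69);f('collar front low',(183,171),51);f('collar back',(180,196),70)
f('tongue meets collar',(183,173),61)
f('rear',(180,418),50);f('stN',(138,122),70);f('stNr',(230,120),70);f('stF',(137,66),70)
print(ray(p,(256,192))[0])
E
python3 -c "
import cv2
im=cv2.imread('pics/w17.png');cv2.imwrite('pics/w17y.png',cv2.resize(im[100:140,230:290],None,fx=12,fy=12,interpolation=cv2.INTER_CUBIC))"
```

```text
hasp edgeL 51 -21.1 27.1
hasp edgeR 51 -21.4 -36.4
collar front side 56 -25.3 13.3
collar front sideR 56 -24.7 -11.8
collar front top 69 -22.8 1.4
collar front low 51 -23.3 0.8
collar back 70 -30.1 1.7
tongue meets collar 61 -23.6 0.8
rear 50 -105.1 1.7
stN 70 -8.4 14.2
stNr 70 -7.8 -13.2
stF 70 7.7 14.3
[530.6584187   32.3051204  385.13564707]
```

View pics/w17y.png

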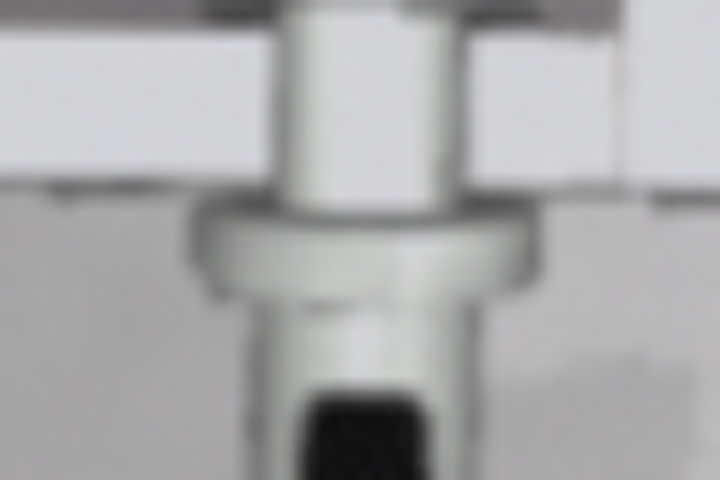

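View pics/w17.png

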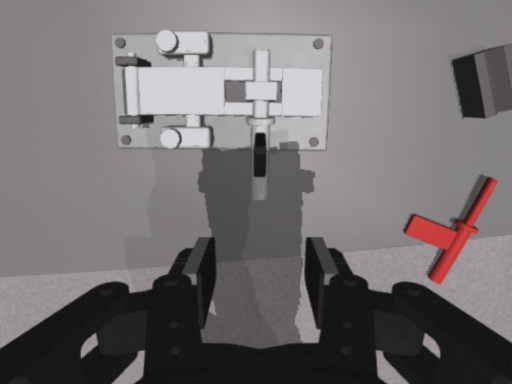

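The released pin is drooped by about 0.12 rad with its handle up. The collar's lower rim bears on the hasp edge, and its centre is 1–2 mm back, which that tilt should give. I'll check the bystanders, then hand in.

```bash
python3 - <<'E'
from cell import r
from h import *
a=cv2.imread('pics/top0.png').astype(int); b=r.snapshot('top')[:,:,::-1].astype(int)
cv2.imwrite('pics/top18.png',b.astype(np.uint8))
for n,(u,v) in dict(can=(118,175),sleeve=(273,124),cup=(348,134),bolt=(102,257)).items():
    print(n,np.abs(a-b)[v-18:v+18,u-18:u+18].mean().round(2))
E
```

```text
can 8.5
sleeve 7.7
cup 6.9
bolt 8.57
```

View pics/top18.png

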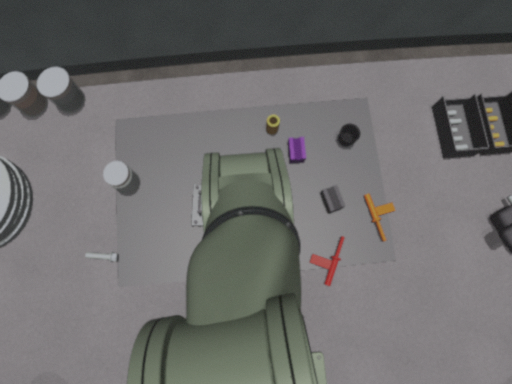

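The bystanders are at the same pixels as at the start: canister (118,175), sleeve (273,124), cup (348,134), bolt (102,257). The V-block is empty.

```bash
python3 - <<'E'
from cell import r
print(r.job_done(), r.read_state()['time_s'])
E
```

```text
the job is handed in; nothing more can be done
the job is handed in; nothing more can be done
```

I handed the job in at about 18 s of the 72 s allowed; `job_done()` gives no verdict.

I swung the hasp down with closed fingers until it pressed back with 44 N on its stop. I then gripped the pin's paddle, rolled it upright in the V-block, carried it over and pushed it through the staple, which I had found about 8 mm off mid-travel. The push ended with the collar stopping against the hasp, 17 N, 0.6 mm beyond where I expected it. Then I let go and lifted clear.

**Last checks:**
- **Pin:** it is through the loop with the handle up, and it sags about 0.12 rad at the handle end, judged by eye.
- **Bystanders:** the canister, sleeve, cup and bolt look to be in their starting places in the top view. My image-difference check couldn't confirm this: it showed a similar change (about 7–8.5 grey levels) around all four, most likely from a change in lighting.
- **Collar:** the readings did not fully agree. They put the collar's centre 1–2 mm off the hasp edge, though two rougher picks at its sides gave 3.5–4 mm, right at the 4 mm limit. The sag alone would give about 1.4 mm with the lower rim touching, so I did not push again.

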